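# Level the lens layout table with spirit level and levelling foot

## Task

Stand the spirit level in the middle of the little hinged layout table, lengthwise, so that it points from the hinge to the foot knob. The table is sprung, so press the level down with the fingertips until the table sits on its levelling foot, see which way the bubble is off, and turn the round foot knob until, with the level pressed down, the bubble stands between the two lines. The program finishes while holding it so: fingertips still pressing the level gently down, table seated on its foot, bubble between the lines. Leave the other things on the bench where they are.

Things in the scene. Friction and masses are not known exactly. Their poses are not given: they have to be found in the camera images.
- level: Spirit level: aluminium bar 24 (x) x 120 (y) x 26 (z) mm, about 0.16 kg, loose, lying on the bench. Origin at the centre of its underside; y along its length, z up. A green-grey vial with a white bubble shows in the middle 60 mm of its top; the 30 mm at each end is a flat land to press on (centres 44 mm from the middle along y). Same either way round.
- level_mid (a point): Centre of the spirit level, half-way up (13 mm above its underside). Take it here across its 24 mm width.
- vial_mid (a point): Middle of the vial, half-way between its two black lines (lines at y = +-10 mm), 20 mm above the level's underside; axes as the level's.
- bubble_mid (a point): Centre of the white bubble (14 mm long, lies lengthwise in the vial, can shift +-17 mm along the level's y). It moves to the higher end, 9.6 mm per degree of tilt, and needs about 1.5 s to settle.
- table: Hinged aluminium table on a fixed stand. Origin on the hinge axis, 34 mm above the bench; y points from hinge to foot knob, z up. Plate 84 (x) x 142 (y) mm from y = 6 mm, top 40 mm above the bench when level; a 30 mm wide lip reaches y = 178 mm over the foot. Springs push the knob end up to a stop at 2.3 degrees; 2 to 4 N on the level push it down on to the foot, where it stops firmly.
- table_mid (a point): Middle of the table's top face, 75 mm from the hinge axis: the level's underside belongs here. Axes as the table's.
- knob_grip (a point): Centre of the levelling foot's round black knob, on its upright axis, 72 mm above the bench: grip here. Knob 32 mm diameter, from 58 to 86 mm above the bench, 190 mm from the hinge axis and 55 mm from the level's near end; its height is fixed. Keep fingertips 50 mm or more above the bench here, to clear the table lip.
- foot_knob (a joint): Foot knob angle, 0 to 3.6 rad; grows when turned clockwise seen from above, which raises the foot 3 mm per rad and with it the knob end of the pressed table: the bubble then moves 9.7 mm per rad towards the knob end. Light friction (0.1 N m), stays where left. The foot starts too low; the value at which the table is level varies (about 2.0 to 2.4), so the bubble decides.
- jack_tip: Steel tip of the levelling foot, under the table lip 170 mm from the hinge axis; the pressed table rests on it. Not to be handled. Its origin lies at the middle of the stand's underside, shifted up or down with the foot by up to 9 mm.
- lens_spray: Bystander: white lens-cleaner bottle, 50 mm diameter, 131 mm tall. Origin at the centre of its underside.
- nose_pad_tin: Bystander: round tin, 54 mm diameter, 22 mm tall. Origin at the centre of its underside.
- lens_box_1: Bystander: small lens box, 29x32x17 mm. Origin at the centre of its underside.
- lens_box_2: Bystander: small lens box, 29x32x17 mm. Origin at the centre of its underside.
- buff_block: Bystander: buffing block, 26x62x24 mm. Origin at the centre of its underside.
- lens_clock: Bystander: round dial gauge lying on its back, 72x50x12 mm. Origin at the centre of its underside.

How it is judged (in metres and radians):
On the way:
1. the spirit level stands lengthwise in the middle of the layout table (horizontal distance between level_mid and table_mid below 0.015 m and angle between the y axis of level and the y axis of table, either way round below 0.17 rad and angle between level's own z axis and vertical below 0.12 rad and contact force between level and table above 0.4 N and contact force between the fingers and level below 0.3 N), for 0.2 s.
At the end, for the whole second after the job is handed in: Still pressing: the level stands within 15 mm of the middle of the table and within 10 degrees of its length; the fingers press on it with 1.5 to 30 N, the table sits on the tip of the foot (over 0.4 N), and the bubble's centre is within 3 mm of the vial's middle, all at rest and still pressed (horizontal distance between level_mid and table_mid below 0.015 m and angle between the y axis of level and the y axis of table, either way round below 0.17 rad and angle between level's own z axis and vertical below 0.12 rad and y of bubble_mid in the frame of vial_mid between -0.003 and 0.003 m and contact force between the fingers and level between 1.5 and 30 N and contact force between level and table above 2.5 N and contact force between table and jack_tip above 0.4 N and linear speed of level below 0.01 m/s and velocity of joint foot_knob between -0.05 and 0.05 rad/s); the arm keeps its last pose, push and grip.
It fails at once if the level is pressed on the table with more than 60 N (contact force between level and table above 60 N).
It fails at once if a bystander is shifted by more than 40 mm (distance of any of lens_spray, nose_pad_tin, lens_box_1, lens_box_2, buff_block, lens_clock from where it was at the start of the episode above 0.04 m).
It also fails if it takes over 72 s, if anything falls off the work surface, if the arm or the gripper's body presses on something with over 40 N, if the wrist force passes 120 N, or if a joint passes its speed limit or range.

## Robot

A 6-joint arm with a two-finger parallel gripper is mounted at the origin on a cart in front of the work surface, level with it; the furniture and walls round the work are solid. World frame = base frame: x ahead of the robot, y to its left, z up, the work surface at z = 0. Lengths are in m, angles in degrees, forces in N, time in s.
With the tool pointing down it reaches from about 0.35 to 0.775 m from the base axis. Payload 5.5 kg.
Tool frame: the origin (TCP) lies at the very end of the fingers, on their centre line; the grasp point (between the pads) lies 19 mm behind it; z points along the fingers, y is the line along which they close (so a half turn about z gives the same grasp; the last joint's range is limited). The gripper opens to 85 mm and grips with 20 to 120 N. Pads are 22 mm wide; open, the fingers measure 114 mm over their backs; the gripper's body (76 mm by 85 mm) begins 54 mm behind the grasp point. The pads swing forward as they close: fully open they stand 13 mm farther back than shut.
Start: joints at [61.158, 17.945, 2.641, 74.691, 0, 82.002], TCP at [0.205, 0.537, 0.231] pointing down, gripper open.
Joint ranges: [-158.12, 158.12], [-49.38, 96.58], [-58.88, 72.47], [-126.05, 133.96], [-84.25, 85.87], [-180, 180]. Speed limits (degrees/s): [147.25, 147.25, 180, 180, 180, 180].

## Interface

Orientations are given as [roll, pitch, yaw] about the fixed x, y, z axes, in that order (R = Rz(yaw) Ry(pitch) Rx(roll)).
In Python, from plant import robot gives the robot as it stands.
- The arm moves only by the tool jog_arm, never from a script. Its arguments are lists of equal length, an entry for each row: "dp": the shift along the tool's x, y, z in cm, a list of three; "turn": the turn about the tool's z in degrees; "claw": the finger opening in cm, from 0 to 8.54. A call has 1 to 12 rows; each row shifts and turns the commanded pose from where the row before left it, along the tool's axes as they then stand; what a row does not reach is not made up. A row lasts 1/10 s, in which the tool goes at most 50 mm and 8.59 degrees, less where a joint would pass 70% of its speed; a pose out of reach is approached as far as the arm can. A call with a gripper value outside its range is refused whole. The fingers move at their own pace and stop on an object; "grip_force" is the grip in N (left out, the last holds). Time passes only in rows, so rows that do not move let the fingers close. It gives the time, the measured TCP pose, the force, the opening and the grip force at its end, in the units of the state.
- robot.state(): the state, without advancing time (a new reading comes with each control period).
- robot.capture(name): name is "scene" or "top" or "wrist"; returns (picture, depth): 400x640x3 uint8, blue, green, red; 400x640 float32, m along the optical axis (not along the pixel's ray), 0 where there is no reading.
- robot.get_calibration(name): a dict with "mtx" (3x3 intrinsics, pixels), "dist" ([k1, k2, p1, p2, k3] as OpenCV has them; the pictures are not rectified), "view" (4x4, takes a point from world to camera coordinates). Camera axes: x right, y down, z forward; pixel columns grow to the right and rows downward; lengths in m; the calibration is good to about 2 mm. A picture is of the moment at which its call begins: read the wrist's pose just before it. get_calibration takes no time and is no camera call; for the wrist camera it gives the pose at the moment of the call.
- robot.sign_off(): hands the job in; it is judged then, once.
The state is a dict: "clock": time; "qpos": joint angles; "joint_vel": joint speeds; "tau": joint torques, N m; "eef_pos": TCP position; "orientation": TCP orientation; "contact_force": force on the tool from outside, world axes, zero at the start; "wrist_torque": the same for the moment, N m; "gripper_width": opening from 0.0 (shut) to 1.0 (fully open); "gripper_force": force on a finger pad.
Only numpy, scipy, OpenCV 4.12 (cv2) and the standard library are available. Lean on these libraries where they do the work, as an engineer would, in place of code of your own. Each camera call takes 0.05 s, during which the arm holds its last target. There are 200 camera calls.

## Working session

There is one attempt and no reset: what is moved stays moved. The work goes in short steps, Python scripts to look and compute and a tool call to move; the robot and the scene stay as the last step left them, time stands still between calls to the robot, and variables do not carry over. Pictures are saved under pics/ and viewed, at most 10 in all, crops included, and the job is handed in when it is done.

Besides the shell and the picture viewer there is one more tool, called after ">>>" as name([rows], argument=value, ...), one row to a line, values as JSON. jog_arm: Moves the arm, as the interface text tells. Its arguments: {"type":"object","properties":{"dp":{"type":"array"},"turn":{"type":"array"},"claw":{"type":"array"},"grip_force":{"type":"number"}},"required":["dp","turn","claw"]}

```bash
mkdir -p pics; ls; cat > h.py <<'E'
import numpy as np, cv2
from plant import robot
def save(name,fn):
    c=robot.get_calibration(name); p,d=robot.capture(name); cv2.imwrite('pics/'+fn+'.png',p); np.savez('pics/'+fn+'.npz',p=p,d=d,**{k:np.array(c[k]) for k in('mtx','dist','view')}); return p,d,c
def load(fn):
    f=np.load('pics/'+fn+'.npz'); return f['p'],f['d'],f
def ray(c,uv,z):
    uv=np.array(uv,float).reshape(-1,1,2)
    n=cv2.undistortPoints(uv,np.array(c['mtx']),np.array(c['dist'])).reshape(-1,2)
    V=np.array(c['view']);R=V[:3,:3];o=-R.T@V[:3,3]
    d=np.c_[n,np.ones(len(n))]@R
    return o+d*((z-o[2])/d[:,2])[:,None]
def proj(c,P):
    V=np.array(c['view']);return cv2.projectPoints(np.array(P,float).reshape(-1,1,3),cv2.Rodrigues(V[:3,:3])[0],V[:3,3],np.array(c['mtx']),np.array(c['dist']))[0].reshape(-1,2)
E
python3 - <<'E'
from h import *
print(robot.state())
for n in('top','scene'):
    p,d,c=save(n,n+'0'); V=c['view'];V=np.array(V);print(n,-V[:3,:3].T@V[:3,3],V[2,:3],np.array(c['mtx'])[0,0])
E
```

```text
pics
{'clock': 0.0, 'qpos': array([6.11582297e+01, 1.79914773e+01, 2.57762512e+00, 7.46889783e+01,
       2.22831116e-04, 8.20025824e+01]), 'joint_vel': array([0.09369817, 0.04130257, 0.08728174, 0.02769407, 0.03545197,
       0.02957076]), 'tau': array([-9.92809146e-04, -4.80632758e+01,  2.98532152e+01,  1.95455714e-02,
       -2.79577289e-04,  5.45608444e-06]), 'eef_pos': array([0.20436034, 0.53693151, 0.2304068 ]), 'orientation': array([-1.79898201e+02, -1.45273032e-02,  1.59155634e+02]), 'contact_force': array([0.39484909, 0.07998464, 0.48523579]), 'wrist_torque': array([-0.00538896, -0.02681688,  0.00104806]), 'gripper_force': 0.0, 'gripper_width': 1.0012513743543832}
top [0.32864923 0.0359251  1.35011051] [ 0.18062095  0.01761695 -0.983395  ] 495.87492968279776
scene [-0.07608855 -0.6914192   0.94478854] [ 0.48322803  0.55372354 -0.6781452 ] 487.4683528612714
```

View pics/top0.png

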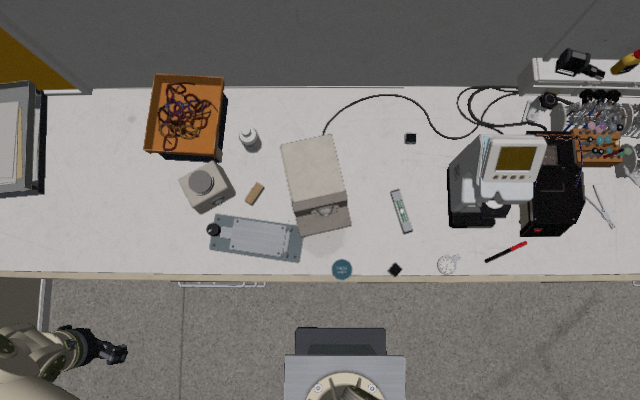

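View pics/scene0.png

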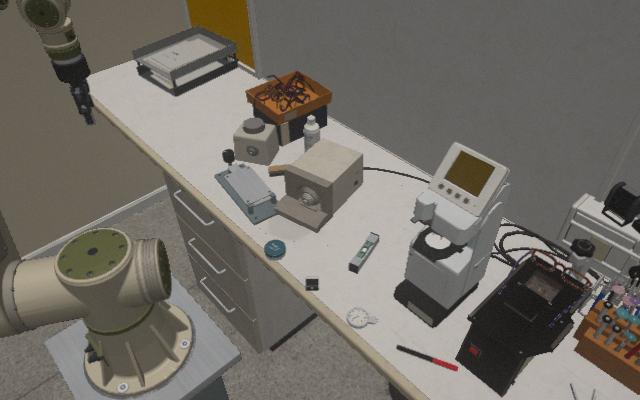

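The top view shows the level at about (401,211), the table around (255,237) and the knob at about (213,229). In the scene view the level is at (365,252), the table at (245,190) and the knob at (229,157).

```bash
python3 - <<'E'
from h import *
p,d,c=load('top0')
a=cv2.resize(p[205:270,195:310],None,fx=5,fy=5,interpolation=cv2.INTER_CUBIC)
b=cv2.resize(p[185:240,380:425],None,fx=5,fy=5,interpolation=cv2.INTER_CUBIC)
o=np.zeros((325,575+225,3),np.uint8);o[:,:575]=a;o[:275,575:]=b;cv2.imwrite('pics/crop1.png',o)
print('level',ray(c,[401,211],.026),'knob',ray(c,[213,229],.086),'tab',ray(c,[[220,214],[300,219],[210,250],[298,262]],.04))
print(ray(c,[[392,190],[410,231]],.026))
E
```

```text
level [[ 0.53397868 -0.15371889  0.026     ]] knob [[0.47678733 0.33998294 0.086     ]] tab [[0.52282244 0.33371244 0.04      ]
 [0.50986437 0.1179799  0.04      ]
 [0.42597369 0.35682244 0.04      ]
 [0.39571926 0.1219215  0.04      ]]
[[ 0.5917519  -0.13060359  0.026     ]
 [ 0.47972875 -0.17664421  0.026     ]]
```

View pics/crop1.png

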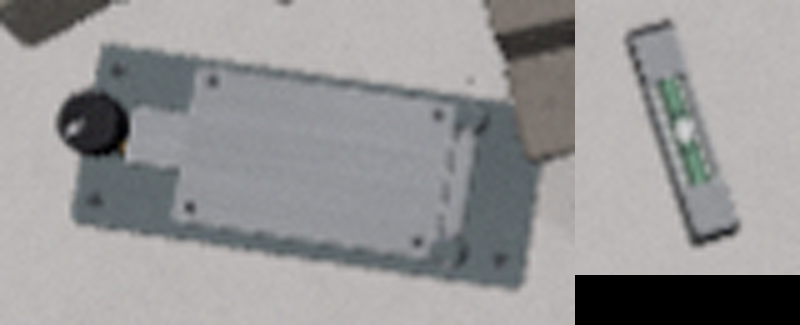

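The crop shows the plate corners at (193,70), (460,103), (435,257) and (175,220), and the knob at (95,122). The level's top runs from (652,30) to (717,236).

```bash
python3 - <<'E'
from h import *
p,d,c=load('top0')
f=lambda q,o=(195,205):np.array(q,float)/5+np.array(o)-0.4
far=ray(c,f([[193,70],[175,220]]),.046);near=ray(c,f([[460,103],[435,257]]),.040)
print(far,near,'w',np.linalg.norm(far[0]-far[1]),np.linalg.norm(near[0]-near[1]))
fm,nm=far.mean(0),near.mean(0);v=(fm-nm)[:2];print('len',np.linalg.norm(v),'ang',np.degrees(np.arctan2(v[1],v[0])))
k=ray(c,f([95,122]),.086)[0];u=v/np.linalg.norm(v)
print('knob',k,'plate mid-2mm',(fm+nm)/2-np.r_[u,0]*.002, 'from knob 115mm', np.linalg.norm(k[:2]-(fm+nm)[:2]/2), 'knobdir',np.degrees(np.arctan2(*(k-nm)[1::-1])))
l=ray(c,f([[652,30],[717,236]],(380-115,185)),.026);w=l[0]-l[1];print('level',l.mean(0),np.linalg.norm(w),np.degrees(np.arctan2(w[1],w[0])))
s=load('scene0')[2];print(proj(s,[l.mean(0),k,(fm+nm)/2]))
for x,y in [(258,237),(402,211)]:
  print(d[y,x])
  n=cv2.undistortPoints(np.array([[[x,y]]],float),c['mtx'],c['dist'])[0,0];V=c['view'];print(V[:3,:3].T@(np.r_[n,1]*d[y,x]-V[:3,3]))
E
```

```text
[[0.5096258  0.29623898 0.046     ]
 [0.42957878 0.30307657 0.046     ]] [[0.49311699 0.1535296  0.04      ]
 [0.41126659 0.16543083 0.04      ]] w 0.0803385167926911 0.0827111120417077
len 0.14125464228379625 ang 82.91993867014463
knob [0.47679467 0.33841379 0.086     ] plate mid-2mm [0.46065053 0.22758425 0.043     ] from knob 115mm 0.1099996560932336 knobdir 82.17107605174017
level [ 0.53383509 -0.15497584  0.026     ] 0.11711824582457525 16.09872173870349
[[365.20642535 249.04245389]
 [229.81592335 152.50964523]
 [249.3440043  183.91047309]]
1.3117123
[0.46089078 0.22866022 0.04399113]
1.3398095
[ 0.53459372 -0.156998    0.02204766]
```

>>> jog_arm([
  [-3.46,-3.31,0],
  [-3.46,-3.31,0],
  [-3.46,-3.31,0],
  [-3.46,-3.31,0],
  [-3.46,-3.31,0],
  [-3.46,-3.31,0],
  [-3.46,-3.31,0],
  [-3.46,-3.31,0],
  [-3.46,-3.31,0],
  [-3.46,-3.31,0],
  [-3.46,-3.31,0],
  [-3.46,-3.31,0],
], turn=[0,0,0,0,0,0,0,0,0,0,0,0], claw=[6,6,6,6,6,6,6,6,6,6,6,6], grip_force=30)

```text
clock: 1.3
eef_pos: [0.4515, 0.0165, 0.2311]
orientation: [180.0, -0.0, 159.1]
contact_force: [0.5, 0.8, 0.7]
gripper_width: 0.702
gripper_force: 0.0
```

>>> jog_arm([
  [-3.46,-3.31,0],
  [-3.46,-3.31,0],
  [-3.46,-3.31,0],
  [-3.46,-3.31,0],
  [0,0,0],
  [0,0,0],
  [0,0,0],
  [0,0,0],
  [0,0,0],
  [0,0,0],
], turn=[0,0,0,0,-8,-8,-8,-8,-5,0], claw=[6,6,6,6,6,6,6,6,6,6])

```text
clock: 2.3
eef_pos: [0.5333, -0.1545, 0.2308]
orientation: [180.0, -0.0, -163.8]
contact_force: [0.8, 0.3, -0.9]
gripper_width: 0.709
gripper_force: 0.0
```

```bash
python3 - <<'E'
from h import *
s=robot.state();print(s['eef_pos'],s['orientation'],s['qpos'],s['gripper_width'])
p,d,c=save('wrist','w1');print(proj(c,[[.534,-.155,.026]]))
V=np.array(c['view']);print(-V[:3,:3].T@V[:3,3],V[2,:3])
E
```

```text
[ 0.53327413 -0.15445895  0.23077322] [ 1.79957977e+02 -4.26316953e-02 -1.63838362e+02] [-2.44403720e+01  1.57881948e+01 -3.85397804e-01  7.38861243e+01
  4.16151114e-03 -4.06019968e+01] 0.7085351347823103
[[319.33119521 175.85217063]]
[ 0.45962066 -0.17476318  0.37448092] [ 0.28213168  0.08255996 -0.9558167 ]
```

View pics/w1.png

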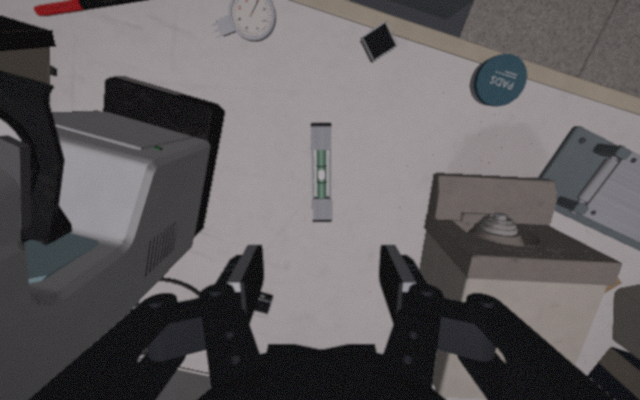

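The wrist view shows the level upright at (321,172), from row 124 to 221, so it is aligned with the tool. Its surroundings are clear for the fingers.

```bash
python3 - <<'E'
from h import *
p,d,c=load('w1')
q=ray(c,[[321,124.5],[321.7,221]],.026);w=q[1]-q[0];print(q,q.mean(0),np.linalg.norm(w),np.degrees(np.arctan2(w[1],w[0])))
y=-163.84*np.pi/180;D=q.mean(0)[:2]-[.53327,-.15446];print(D@[np.cos(y),np.sin(y)],D@[np.sin(y),-np.cos(y)])
E
```

```text
[[ 0.4759406  -0.16969912  0.026     ]
 [ 0.58897541 -0.13609757  0.026     ]] [ 0.53245801 -0.15289835  0.026     ] 0.11792342063050867 16.555492077163482
0.00034527027655664846 0.001725943851203918
```

>>> jog_arm([
  [0,0.15,4.5],
  [0,0,4.5],
  [0,0,4.5],
  [0,0,4.5],
  [0,0,2.5],
  [0,0,1.5],
  [0,0,0.4],
  [0,0,0],
  [0,0,0],
  [0,0,0],
  [0,0,0],
  [0,0,0],
], turn=[0,0,0,0,0,0,0,0,0,0,0,0], claw=[6,6,6,6,6,6,6,6,1.5,1.5,1.5,1.5], grip_force=30)

```text
clock: 3.55
eef_pos: [0.5343, -0.1536, 0.0087]
orientation: [-179.9, 0.1, -163.9]
contact_force: [-0.9, 0.2, 5.5]
gripper_width: 0.271
gripper_force: 31.4
```

>>> jog_arm([
  [0,0,0],
  [0,0,0],
  [0,0,0],
  [0,0,0],
  [0,0,-1],
  [0,0,-3],
  [0,0,-4],
  [0,0,-4],
  [0,0,-4],
], turn=[0,0,0,0,0,0,0,0,0], claw=[1.5,1.5,1.5,1.5,1.5,1.5,1.5,1.5,1.5])

```text
clock: 4.45
eef_pos: [0.5325, -0.1527, 0.169]
orientation: [180.0, -0.0, -163.8]
contact_force: [1.0, 0.9, -1.2]
gripper_width: 0.273
gripper_force: 30.6
```

```bash
python3 - <<'E'
from h import *
s=robot.state();print(s['eef_pos'],s['orientation'],s['qpos'],s['gripper_width'],s['gripper_force'],s['contact_force'])
p,d,c=load('top0')
V=c['view'];uu,vv=np.meshgrid(np.arange(640),np.arange(400))
n=cv2.undistortPoints(np.stack([uu,vv],-1).reshape(-1,1,2).astype(float),c['mtx'],c['dist']).reshape(-1,2)
P=(np.c_[n,np.ones(len(n))]*d.reshape(-1,1)-V[:3,3])@V[:3,:3]
m=(P[:,0]>.3)&(P[:,0]<.75)&(P[:,1]>-.2)&(P[:,1]<.45)&(d.ravel()>0)&(P[:,2]>.1)
Q=P[m]
for a in np.arange(.3,.75,.05):
  print(round(a,2),[int(1000*max([0,*Q[(abs(Q[:,0]-a-.025)<.025)&(abs(Q[:,1]-b-.025)<.025),2]])) for b in np.arange(-.2,.45,.05)])
E
```

```text
[ 0.5324575  -0.15273356  0.16904355] [ 1.79962280e+02 -2.97680570e-02 -1.63846706e+02] [-2.43143294e+01  1.71291498e+01 -7.33242579e+00  6.55855522e+01
  9.37634995e-03 -4.04676175e+01] 0.2725751958232006 30.551930889487267 [ 0.95339304  0.93920547 -1.18447547]
0.3 [0, 0, 0, 0, 0, 0, 0, 0, 0, 0, 0, 0, 0]
0.35 [0, 0, 0, 0, 0, 0, 0, 0, 0, 0, 0, 0, 0]
0.4 [0, 0, 0, 0, 0, 0, 0, 0, 0, 0, 0, 0, 0]
0.45 [0, 0, 0, 0, 0, 0, 0, 0, 0, 0, 0, 0, 0]
0.5 [0, 0, 0, 130, 133, 133, 134, 0, 0, 0, 0, 0, 0]
0.55 [0, 0, 0, 129, 133, 131, 131, 0, 0, 0, 120, 125, 121]
0.6 [0, 0, 0, 0, 131, 133, 131, 126, 0, 0, 120, 125, 119]
0.65 [0, 0, 0, 0, 131, 131, 131, 127, 0, 0, 136, 135, 138]
0.7 [0, 0, 0, 0, 126, 127, 123, 0, 136, 136, 134, 186, 158]
```

>>> jog_arm([
  [0,0,-4],
  [-0.47,4.83,0],
  [-0.47,4.83,0],
  [-0.47,4.83,0],
  [-0.47,4.83,0],
  [-0.47,4.83,0],
  [-0.47,4.83,0],
  [-0.47,4.83,0],
  [-0.46,4.8,0],
  [0,0,0],
  [0,0,0],
  [0,0,0],
], turn=[0,0,0,0,0,0,0,0,0,-8,-8,-8], claw=[1.5,1.5,1.5,1.5,1.5,1.5,1.5,1.5,1.5,1.5,1.5,1.5])

```text
clock: 5.65
eef_pos: [0.4608, 0.2289, 0.2075]
orientation: [180.0, -0.0, -139.4]
contact_force: [-0.4, -0.4, -1.4]
gripper_width: 0.275
gripper_force: 30.7
```

>>> jog_arm([
  [0,0,0],
  [0,0,0],
  [0,0,0],
  [0,0,0],
  [0,0,0],
  [0,0,0],
  [0,0,4],
  [0,0,3],
  [0,0,0],
  [0,0,0],
], turn=[-8,-8,-8,-8,-8,-2.4,0,0,0,0], claw=[1.5,1.5,1.5,1.5,1.5,1.5,1.5,1.5,1.5,1.5])

```text
clock: 6.65
eef_pos: [0.4612, 0.2281, 0.1377]
orientation: [179.9, -0.0, -97.4]
contact_force: [0.0, 0.7, -1.6]
gripper_width: 0.275
gripper_force: 30.7
```

```bash
python3 - <<'E'
from h import *
s=robot.state();print(s['eef_pos'],s['orientation'],s['qpos'],s['gripper_width'])
p,d,c=save('wrist','w2');print(proj(c,[[.461,.2285,.043]]))
E
```

```text
[0.46118249 0.22805487 0.13770443] [ 1.79926675e+02 -2.65349675e-02 -9.74476707e+01] [ 1.73629972e+01  1.41529488e+01 -1.59907532e+01  5.99339896e+01
  6.68290656e-03 -6.51893196e+01] 0.27480487117619745
[[319.2016893  201.74849846]]
```

View pics/w2.png

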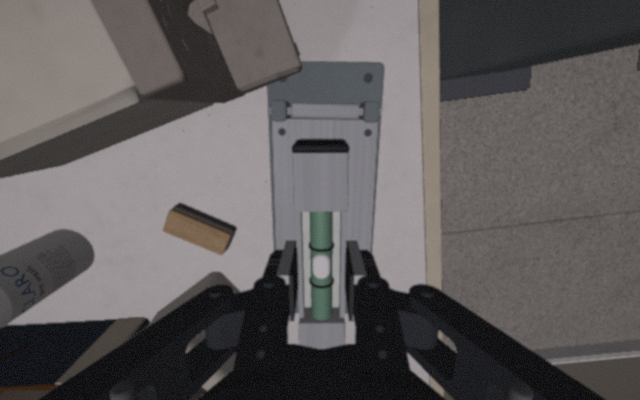

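The wrist view shows the plate's hinge edge at (275,117)–(378,118), its sides running down to (273,245) and (373,250), and the held level centred on it.

```bash
python3 - <<'E'
from h import *
p,d,c=load('w2')
a=ray(c,[[275,119],[378,119]],.040);b=ray(c,[[273,240],[373,240]],.0435);print(a,b)
s=ray(c,[[281.5,132],[367.5,132]],.0405);print(s)
v=(b.mean(0)-a.mean(0));print(np.degrees(np.arctan2(v[1],v[0])),np.linalg.norm(a[0]-a[1]),np.linalg.norm(b[0]-b[1]))
e=a[1]-a[0];print('edge',np.degrees(np.arctan2(e[1],e[0]))); u=np.array([np.cos(np.radians(82.6)),np.sin(np.radians(82.6))]);print('mid',a.mean(0)[:2]+.069*u)
E
```

```text
[[0.48661111 0.15725254 0.04      ]
 [0.40626298 0.16780695 0.04      ]] [[0.50580715 0.25793133 0.0435    ]
 [0.41880547 0.26938848 0.0435    ]]
[[0.48316753 0.16773633 0.0405    ]
 [0.41535952 0.17664377 0.0405    ]]
81.08191626797768 0.08103836938096257 0.08775282525724526
edge 172.51656305840325
mid [0.45532395 0.23095506]
```

>>> jog_arm([
  [-0.05,0.3,3],
  [0,0,3],
  [0,0,1.5],
  [0,0,0.5],
  [0,0,0.3],
  [0,0,0.25],
  [0,0,0],
  [0,0,0],
], turn=[0,0,0,0,0,0,0,0], claw=[1.5,1.5,1.5,1.5,1.5,1.5,1.5,1.5])

```text
clock: 7.5
eef_pos: [0.4602, 0.2296, 0.0531]
orientation: [-179.8, 0.1, -97.4]
contact_force: [0.8, 0.1, 0.1]
gripper_width: 0.274
gripper_force: 31.0
```

>>> jog_arm([
  [0,0,0.1],
  [0,0,0],
  [0,0,0],
  [0,0,0],
  [0,0,0],
  [0,0,0],
  [0,0,-1],
  [0,0,-2],
  [0,0,-3],
  [0,0,-3],
  [0,0,0],
], turn=[0,0,0,0,0,0,0,0,0,0,0], claw=[2.4,4,4,4,4,4,4,4,4,4,4])

```text
clock: 8.6
eef_pos: [0.4617, 0.2301, 0.1458]
orientation: [-179.6, 0.2, -97.4]
contact_force: [0.6, 0.1, -0.7]
gripper_width: 0.468
gripper_force: 0.0
```

```bash
python3 - <<'E'
from h import *
s=robot.state();print(s['eef_pos'],s['orientation'],s['contact_force'])
p,d,c=save('wrist','w3');print(proj(c,[[.458,.2295,.069]]))
E
```

```text
[0.46167786 0.23006529 0.14575639] [-179.57485438    0.20434372  -97.43653761] [ 0.63750885  0.1016114  -0.69433173]
[[324.25214529 206.47443143]]
```

View pics/w3.png

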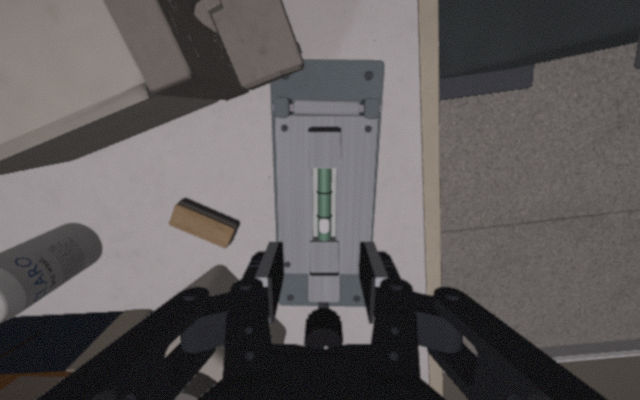

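The level stands lengthwise on the plate, with its top from row 131 to 273 at column 324. The bubble is at (323,226), towards the knob as expected with the table up. The knob is at (323,325) and lies on the level's axis.

```bash
python3 - <<'E'
from h import *
p,d,c=load('w3')
t=np.tan(np.radians(2.3))
H=lambda y:.034+.006+y*t
a=ray(c,[[274.5,117],[378.5,117]],H(.006)).mean(0)
k=ray(c,[[323.5,312]],.086)
l0=ray(c,[[324.5,131]],H(.015)+.026)[0];l1=ray(c,[[324.5,273]],H(.135)+.026)[0]
print('hinge edge',a,'lev',l0,l1,(l0+l1)/2,np.linalg.norm(l1-l0))
u=l1-l0;print(np.degrees(np.arctan2(u[1],u[0])),'knob face pt',k)
u/=np.linalg.norm(u);print('along from hinge axis',((l0+l1)/2-a)@u+.006)
sc=ray(c,[[284.5,128],[367.5,129],[288,265],[365,265]],.043);print('screws mid',sc.mean(0))
print('lip end?',ray(c,[[323,302]],.034+.178*t+.006))
E
```

```text
hinge edge [0.44771453 0.1635275  0.04024098] lev [0.4505037  0.17233566 0.06660246] [0.46512759 0.28682782 0.07142216] [0.45781565 0.22958174 0.06901231] 0.11552291307134466
82.72111972760173 knob face pt [[0.46942855 0.31368822 0.086     ]]
along from hinge axis 0.07394391600754043
screws mid [0.45676562 0.23400296 0.043     ]
lip end? [[0.47232545 0.33253056 0.04714922]]
```

>>> jog_arm([
  [-2.2,0,0],
  [-2.1,0,0],
  [0,0,3],
  [0,0,0],
  [0,0,0],
  [0,0,0],
], turn=[0,0,0,0,0,0], claw=[0,0,0,0,0,0])

```text
clock: 9.25
eef_pos: [0.4645, 0.2715, 0.1113]
orientation: [-180.0, 0.0, -97.5]
contact_force: [0.4, -0.4, -0.4]
gripper_width: 0.002
gripper_force: 0.0
```

>>> jog_arm([
  [0,0,2.5],
  [0,0,1.3],
  [0,0,0.4],
  [0,0,0.2],
  [0,0,0.2],
  [0,0,0.1],
  [0,0,0.1],
  [0,0,0],
], turn=[0,0,0,0,0,0,0,0], claw=[0,0,0,0,0,0,0,0])

```text
clock: 10.05
eef_pos: [0.4651, 0.2724, 0.0636]
orientation: [-179.9, 0.1, -97.4]
contact_force: [-0.8, 2.9, 3.8]
gripper_width: 0.003
gripper_force: 2.1
```

>>> jog_arm([
  [0,0,0.1],
  [0,0,0.1],
  [0,0,0],
  [0,0,0],
  [0,0,0],
], turn=[0,0,0,0,0], claw=[0,0,0,0,0])

```text
clock: 10.55
eef_pos: [0.4652, 0.2725, 0.0629]
orientation: [-179.9, 0.1, -97.4]
contact_force: [-3.9, 1.7, 14.4]
gripper_width: -0.001
gripper_force: 7.4
```

>>> jog_arm([
  [0,0,0],
  [0,0,0],
  [0,0,0],
  [0,0,0],
  [0,0,0],
  [0,0,0],
  [0,0,0],
  [0,0,0],
  [0,0,0],
  [0,0,0],
], turn=[0,0,0,0,0,0,0,0,0,0], claw=[0,0,0,0,0,0,0,0,0,0])

```text
clock: 11.55
eef_pos: [0.4652, 0.2725, 0.0629]
orientation: [-179.9, 0.1, -97.4]
contact_force: [-3.6, 2.2, 14.8]
gripper_width: 0.001
gripper_force: 7.4
```

```bash
python3 - <<'E'
from h import *
s=robot.state();print(s['eef_pos'],s['orientation'],s['contact_force'])
p,d,c=save('wrist','w4');t=save('top','t4')[0];r=save('scene','s4')[0]
o=np.zeros((560,800,3),np.uint8)
o[:280,:448]=cv2.resize(p,(448,280));o[280:,:400]=cv2.resize(p[140:280,240:440],(400,280));o[280:560,400:800]=cv2.resize(t[205:275,200:300],(400,280));o[:280,448:]=cv2.resize(r[130:230,180:306],(352,280));cv2.imwrite('pics/m4.png',o)
E
```

```text
[0.46524116 0.2725283  0.06293605] [-1.79864938e+02  1.21320672e-01 -9.74206946e+01] [-3.55032234  2.21268932 14.75411778]
```

View pics/m4.png

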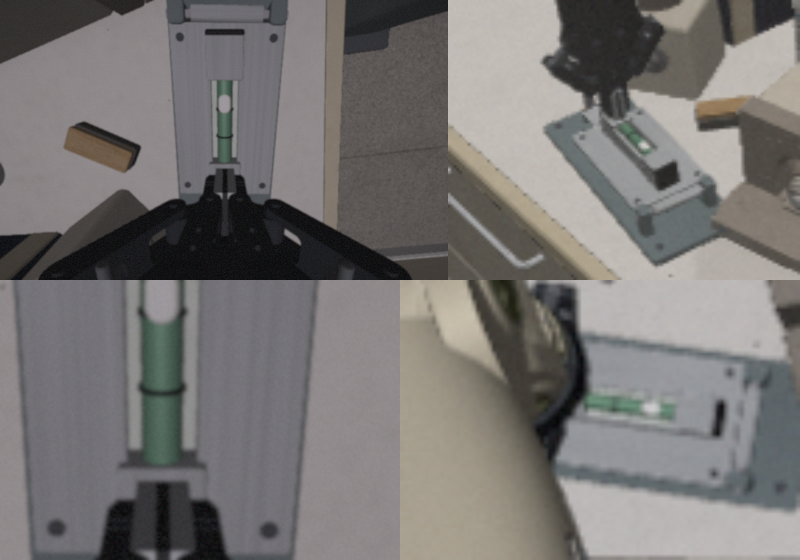

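The bubble stands on the hinge side, at about (320,147) in full wrist pixels, with the lines at rows ~156 and ~195. The foot is too low, as expected, so I measure the offset.

```bash
cat >> h.py <<'E'
def bubble(fn):
    p,d,c=load(fn); col=p[90:245,314:328].astype(int)
    m=np.median(col,1); w=(m.min(1)>150)|((m[:,2]>130))
    for r in range(len(m)): print(90+r,m[r].astype(int),end='; ' if r%5 else '\n')
E
python3 -c "
from h import *
bubble('w4')"
```

```text
90 [120 115 117]
91 [120 114 115]; 92 [120 115 115]; 93 [119 114 115]; 94 [120 115 117]; 95 [119 113 115]
96 [120 114 116]; 97 [119 115 115]; 98 [119 114 115]; 99 [119 114 116]; 100 [120 115 117]
101 [121 116 117]; 102 [119 114 116]; 103 [120 115 116]; 104 [120 114 116]; 105 [121 115 117]
106 [120 115 116]; 107 [120 115 116]; 108 [120 114 115]; 109 [121 115 117]; 110 [120 114 116]
111 [120 114 116]; 112 [119 113 115]; 113 [113 108 109]; 114 [99 98 95]; 115 [90 98 82]
116 [ 90 101  79]; 117 [ 88 102  79]; 118 [ 90 102  80]; 119 [ 91 103  80]; 120 [ 92 103  80]
121 [ 90 102  81]; 122 [ 88 101  79]; 123 [ 90 102  81]; 124 [ 91 104  82]; 125 [ 91 104  80]
126 [88 99 77]; 127 [ 91 102  81]; 128 [ 89 102  78]; 129 [ 91 103  80]; 130 [ 90 102  81]
131 [ 92 105  83]; 132 [ 90 103  80]; 133 [ 89 102  79]; 134 [ 93 104  86]; 135 [110 116 108]
136 [132 131 131]; 137 [144 142 146]; 138 [152 148 153]; 139 [151 147 153]; 140 [155 152 155]
141 [155 150 155]; 142 [154 150 154]; 143 [155 151 156]; 144 [155 150 155]; 145 [156 151 155]
146 [155 152 156]; 147 [155 150 155]; 148 [155 150 155]; 149 [155 1
[... 926 characters left out ...]
 [87 99 76]; 203 [ 88 100  78]; 204 [ 87 101  79]; 205 [86 98 75]
206 [85 98 76]; 207 [84 97 76]; 208 [85 98 75]; 209 [ 88 100  79]; 210 [84 97 75]
211 [87 98 76]; 212 [85 97 74]; 213 [85 98 74]; 214 [86 97 75]; 215 [86 99 78]
216 [87 99 77]; 217 [87 98 76]; 218 [86 99 77]; 219 [84 96 74]; 220 [86 98 75]
221 [85 97 76]; 222 [84 97 73]; 223 [85 96 74]; 224 [86 97 74]; 225 [86 98 76]
226 [85 98 75]; 227 [84 97 74]; 228 [86 99 75]; 229 [85 96 76]; 230 [84 96 75]
231 [81 90 72]; 232 [75 79 69]; 233 [79 77 77]; 234 [97 93 94]; 235 [113 108 109]
236 [118 113 114]; 237 [121 116 117]; 238 [120 114 115]; 239 [113 108 110]; 240 [90 87 87]
241 [59 57 58]; 242 [46 41 44]; 243 [39 37 38]; 244 [44 41 42];
```

```bash
python3 - <<'E'
from h import *
p,d,c=load('w4')
q=ray(c,[[320.5,v] for v in (94,113.5,135.3,148.3,161.1,196.3,231.5)],.06)
print(np.round((q-q[5])@[.127,.992,0]*1000+10,1))
E
```

```text
[-39.7 -31.  -20.9 -14.6  -8.3  10.   29.7]
```

>>> jog_arm([
  [0,0,-3],
  [0,0,-3.5],
  [-3.5,0,0],
  [-3.5,0,0],
  [0,0,0],
  [0,0,0],
  [0,0,0],
], turn=[0,0,0,0,0,0,0], claw=[0,0,6,6,6,6,6])

```text
clock: 12.4
eef_pos: [0.4728, 0.3401, 0.1251]
orientation: [179.9, -0.1, -97.5]
contact_force: [-0.2, -0.6, 0.8]
gripper_width: 0.701
gripper_force: 0.0
```

```bash
python3 - <<'E'
from h import *
s=robot.state();print(s['eef_pos'],s['orientation'],s['contact_force'])
p,d,c=save('wrist','w5');print(proj(c,[[.4735,.342,.086]]))
cv2.imwrite('pics/m5.png',p)
E
```

```text
[0.47283291 0.34007277 0.12512514] [ 1.79932350e+02 -9.61793912e-02 -9.74676919e+01] [-0.15877394 -0.58462823  0.79719734]
[[317.92391008 229.06369564]]
```

View pics/m5.png

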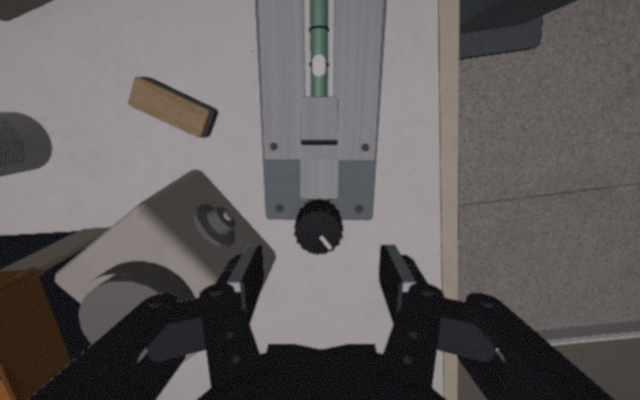

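The knob is centred at (319,226), predicted (318,229), with its white mark pointing down and right. A grey box corner is near (275,255), so I check the clearance.

```bash
python3 - <<'E'
from h import *
p,d,c=load('w5')
K=np.array([.4735,.3405]);u=np.array([.127,.992])
V=c['view']
def P(x,y):
  n=cv2.undistortPoints(np.array([[[x,y]]],float),c['mtx'],c['dist'])[0,0];return V[:3,:3].T@(np.r_[n,1]*d[y,x]-V[:3,3])
for x,y in [(319,226),(270,254),(262,244),(240,220),(197,176),(250,285)]:
  q=P(x,y);r=q[:2]-K;print((x,y),q.round(3),'along',(r@u).round(3),'across',(r@[-u[1],u[0]]).round(3))
uu,vv=np.meshgrid(np.arange(100,300),np.arange(150,330))
pts=np.array([P(x,y) for x,y in zip(uu.ravel()[::4],vv.ravel()[::4])])
m=(pts[:,2]>.05)&(pts[:,2]<.112)&(pts[:,0]>.49);r=pts[m][:,:2]-K
i=np.argsort(np.hypot(*r.T))[:5];print(pts[m][i].round(3),np.hypot(*r.T)[i].round(3))
s=robot.state();y=np.radians(s['orientation'][2]);D=K-s['eef_pos'][:2];print('tool dx,dy',D@[np.cos(y),np.sin(y)],D@[np.sin(y),-np.cos(y)])
E
```

```text
(319, 226) [0.472 0.339 0.087] along -0.001 across 0.001
(270, 254) [0.527 0.392 0.012] along 0.058 across -0.047
(262, 244) [0.533 0.381 0.011] along 0.048 across -0.054
(240, 220) [0.55  0.355 0.01 ] along 0.024 across -0.074
(197, 176) [0.577 0.308 0.014] along -0.019 across -0.106
(250, 285) [0.5   0.333 0.16 ] along -0.004 across -0.028
[[0.541 0.344 0.056]
 [0.542 0.344 0.054]
 [0.542 0.343 0.052]
 [0.542 0.344 0.053]
 [0.542 0.342 0.051]] [0.068 0.068 0.068 0.069 0.069]
tool dx,dy -0.0006138361833642706 -0.0004663695365058198
```

>>> jog_arm([
  [0,0,3],
  [0,0,3],
  [0,0,1.1],
  [0,0,0],
  [0,0,0],
  [0,0,0],
  [0,0,0],
  [0,0,0],
  [0,0,0],
  [0,0,0],
], turn=[0,0,0,0,0,0,0,0,0,0], claw=[5,5,5,5,2.5,2.5,2.5,2.5,2.5,2.5], grip_force=50)

```text
clock: 13.45
eef_pos: [0.4748, 0.3411, 0.0563]
orientation: [-179.8, 0.0, -97.5]
contact_force: [1.8, -4.3, 5.3]
gripper_width: 0.355
gripper_force: 50.9
```

>>> jog_arm([
  [0,0,0],
  [0,0,0],
  [0,0,0],
  [0,0,0],
  [0,0,0],
  [0,0,0],
  [0,0,0],
  [0,0,0],
  [0,0,0],
  [0,0,0],
  [0,0,0],
  [0,0,0],
], turn=[8,8,8,8,8,8,8,8,8,8,8,0], claw=[2.5,2.5,2.5,2.5,2.5,2.5,2.5,2.5,2.5,2.5,2.5,2.5])

```text
clock: 14.65
eef_pos: [0.4725, 0.344, 0.0563]
orientation: [179.7, -0.1, 174.5]
contact_force: [-4.5, 5.4, 6.8]
gripper_width: 0.354
gripper_force: 51.2
```

>>> jog_arm([
  [0,0,0],
  [0,0,0],
  [0,0,0],
  [0,0,-1],
  [0,0,-3],
  [0,0,-3],
  [0,0,0],
  [0,0,0],
  [0,0,0],
  [0,0,0],
  [0,0,0],
  [0,0,0],
], turn=[0,0,0,0,0,0,-8,-8,-8,-8,-8,-8], claw=[4.4,4.4,4.4,4.4,4.4,4.4,0,0,0,0,0,0])

```text
clock: 15.85
eef_pos: [0.4736, 0.341, 0.1255]
orientation: [-180.0, 0.0, -137.1]
contact_force: [0.1, 0.3, 0.5]
gripper_width: -0.003
gripper_force: 0.0
```

>>> jog_arm([
  [0,0,0],
  [0,0,0],
  [0,0,0],
  [0,0,0],
  [0,0,0],
  [3.5,0,0],
  [3.5,0,0],
  [0,0,2.5],
  [0,0,1.8],
  [0,0,0.6],
  [0,0,0.2],
  [0,0,0],
], turn=[-8,-8,-8,-8,-8,0,0,0,0,0,0,0], claw=[0,0,0,0,0,0,0,0,0,0,0,0])

```text
clock: 17.05
eef_pos: [0.4648, 0.272, 0.0744]
orientation: [-180.0, 0.0, -97.4]
contact_force: [0.0, 0.0, 0.3]
gripper_width: 0.003
gripper_force: 0.0
```

>>> jog_arm([
  [0,0,0.3],
  [0,0,0.2],
  [0,0,0.2],
  [0,0,0.1],
  [0,0,0.1],
  [0,0,0],
  [0,0,0],
], turn=[0,0,0,0,0,0,0], claw=[0,0,0,0,0,0,0])

```text
clock: 17.75
eef_pos: [0.4652, 0.2725, 0.0663]
orientation: [-179.9, 0.1, -97.4]
contact_force: [-1.8, 2.5, 10.3]
gripper_width: -0.002
gripper_force: 4.7
```

Seated at 10 N. I wait for the bubble to settle, then look.

>>> jog_arm([
  [0,0,0],
  [0,0,0],
  [0,0,0],
  [0,0,0],
  [0,0,0],
  [0,0,0],
  [0,0,0],
  [0,0,0],
  [0,0,0],
  [0,0,0],
  [0,0,0],
  [0,0,0],
], turn=[0,0,0,0,0,0,0,0,0,0,0,0], claw=[0,0,0,0,0,0,0,0,0,0,0,0])

```text
clock: 18.95
eef_pos: [0.4652, 0.2725, 0.0663]
orientation: [-179.9, 0.1, -97.4]
contact_force: [-1.6, 2.3, 9.6]
gripper_width: 0.001
gripper_force: 4.6
```

>>> jog_arm([
  [0,0,0],
  [0,0,0],
  [0,0,0],
  [0,0,0],
  [0,0,0],
  [0,0,0],
  [0,0,0],
  [0,0,0],
], turn=[0,0,0,0,0,0,0,0], claw=[0,0,0,0,0,0,0,0])

```text
clock: 19.75
eef_pos: [0.4652, 0.2725, 0.0663]
orientation: [-179.9, 0.1, -97.4]
contact_force: [-0.8, 1.9, 9.2]
gripper_width: -0.0
gripper_force: 4.6
```

```bash
python3 - <<'E'
from h import *
p,d,c=save('wrist','w6')
m=np.median(p[:,314:328].astype(int),1)
w=[v for v in range(100,240) if m[v].min()>122 and m[v,2]>125];print(w[0],w[-1])
k=[v for v in range(100,225) if m[v].max()<72];print(k)
cv2.imwrite('pics/m6.png',cv2.resize(p[60:260,220:420],(600,600),interpolation=cv2.INTER_CUBIC))
r=np.mean([w[0],w[-1]]);q=ray(c,[[320.5,v] for v in (w[0],r,w[-1],*k)],.063);print(r,np.round((q-q[1])@[.127,.992,0]*1000,1))
E
```

```text
166 188
[154, 155, 193, 194, 195]
177.0 [ -5.6   0.    5.8 -11.7 -11.2   8.4   9.    9.5]
```

View pics/m6.png

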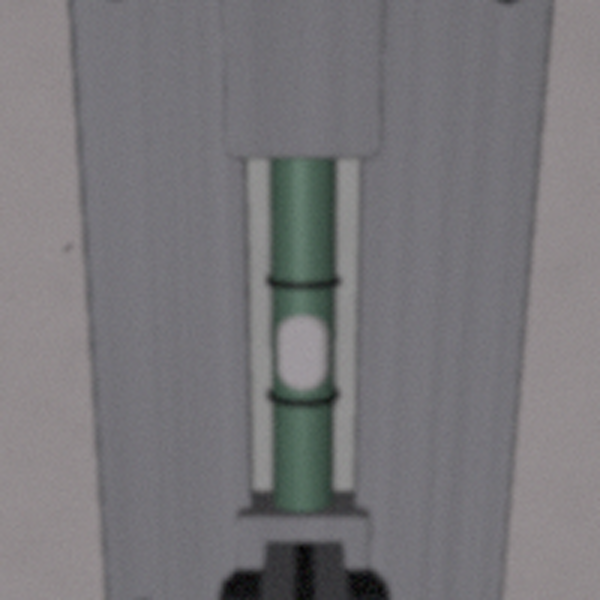

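The lines are at rows 283 and 399 and the bubble spans rows 315–391. It is between the lines but about 1.5–2 mm towards the knob, so I turn the knob back 10° for margin.

>>> jog_arm([
  [0,0,-3],
  [0,0,-3.2],
  [-3.5,0,0],
  [-3.5,0,0],
  [0,0,0],
  [0,0,0],
  [0,0,3],
  [0,0,3],
  [0,0,1.2],
  [0,0,0],
  [0,0,0],
], turn=[0,0,0,0,0,0,0,0,0,0,0], claw=[0,0,5,5,5,5,5,5,5,5,5])

```text
clock: 20.9
eef_pos: [0.4737, 0.3407, 0.0554]
orientation: [-180.0, -0.0, -97.5]
contact_force: [1.1, 0.3, 0.8]
gripper_width: 0.589
gripper_force: 0.0
```

>>> jog_arm([
  [0,0,0],
  [0,0,0],
  [0,0,0],
  [0,0,0],
  [0,0,0],
  [0,0,0],
  [0,0,0],
  [0,0,0],
  [0,0,0],
  [0,0,0],
  [0,0,0],
], turn=[0,0,0,0,0,0,-5,-5,0,0,0], claw=[2.5,2.5,2.5,2.5,2.5,2.5,2.5,2.5,2.5,2.5,2.5])

```text
clock: 22.0
eef_pos: [0.4753, 0.3415, 0.0567]
orientation: [-179.8, 0.0, -87.5]
contact_force: [1.4, -2.0, 6.6]
gripper_width: 0.358
gripper_force: 49.6
```

>>> jog_arm([
  [0,0,0],
  [0,0,0],
  [0,0,0],
  [0,0,-1],
  [0,0,-3],
  [0,0,-3],
  [0,0,0],
  [0,0,0],
  [0,0,0],
], turn=[0,0,0,0,0,0,5,5,0], claw=[4.4,4.4,4.4,4.4,4.4,4.4,0,0,0])

```text
clock: 22.9
eef_pos: [0.4736, 0.3414, 0.1258]
orientation: [-180.0, 0.0, -97.5]
contact_force: [0.8, 0.4, 0.3]
gripper_width: 0.01
gripper_force: 0.0
```

>>> jog_arm([
  [3.5,0,0],
  [3.5,0,0],
  [0,0,2.5],
  [0,0,1.5],
  [0,0,0.6],
  [0,0,0],
  [0,0,0],
], turn=[0,0,0,0,0,0,0], claw=[0,0,0,0,0,0,0])

```text
clock: 23.6
eef_pos: [0.4647, 0.2721, 0.0794]
orientation: [-180.0, 0.0, -97.4]
contact_force: [-0.3, -0.5, 0.2]
gripper_width: -0.001
gripper_force: 0.0
```

>>> jog_arm([
  [0,0,0.6],
  [0,0,0.3],
  [0,0,0.2],
  [0,0,0.2],
  [0,0,0.1],
  [0,0,0.05],
  [0,0,0],
  [0,0,0],
  [0,0,0],
  [0,0,0],
  [0,0,0],
  [0,0,0],
], turn=[0,0,0,0,0,0,0,0,0,0,0,0], claw=[0,0,0,0,0,0,0,0,0,0,0,0])

```text
clock: 24.8
eef_pos: [0.465, 0.2725, 0.0659]
orientation: [-179.9, 0.1, -97.4]
contact_force: [-3.4, 1.1, 11.2]
gripper_width: 0.004
gripper_force: 5.2
```

>>> jog_arm([
  [0,0,0],
  [0,0,0],
  [0,0,0],
  [0,0,0],
  [0,0,0],
  [0,0,0],
  [0,0,0],
  [0,0,0],
  [0,0,0],
  [0,0,0],
  [0,0,0],
  [0,0,0],
], turn=[0,0,0,0,0,0,0,0,0,0,0,0], claw=[0,0,0,0,0,0,0,0,0,0,0,0])

```text
clock: 26.0
eef_pos: [0.4649, 0.2725, 0.0659]
orientation: [-179.9, 0.1, -97.4]
contact_force: [-2.6, 1.1, 10.9]
gripper_width: -0.001
gripper_force: 5.2
```

>>> jog_arm([
  [0,0,0],
  [0,0,0],
  [0,0,0],
  [0,0,0],
  [0,0,0],
  [0,0,0],
  [0,0,0],
  [0,0,0],
  [0,0,0],
  [0,0,0],
], turn=[0,0,0,0,0,0,0,0,0,0], claw=[0,0,0,0,0,0,0,0,0,0])

```text
clock: 27.0
eef_pos: [0.465, 0.2725, 0.0659]
orientation: [-179.9, 0.1, -97.4]
contact_force: [-1.4, 2.0, 10.4]
gripper_width: 0.001
gripper_force: 5.2
```

```bash
python3 - <<'E'
from h import *
p,d,c=save('wrist','w7')
m=np.median(p[:,314:328].astype(int),1)
w=[v for v in range(100,240) if m[v].min()>122 and m[v,2]>125];k=[v for v in range(100,225) if m[v].max()<72];print(w[0],w[-1],k)
cv2.imwrite('pics/m7.png',cv2.resize(p[60:260,220:420],(600,600),interpolation=cv2.INTER_CUBIC))
r=np.mean([w[0],w[-1]]);q=ray(c,[[320.5,v] for v in (w[0],r,w[-1],*k)],.063);print(r,np.round((q-q[1])@[.127,.992,0]*1000,1))
E
```

```text
162 184 [154, 155, 156, 193, 194, 195]
173.0 [-5.6  0.   5.7 -9.6 -9.1 -8.6 10.5 11.  11.5]
```

View pics/m7.png

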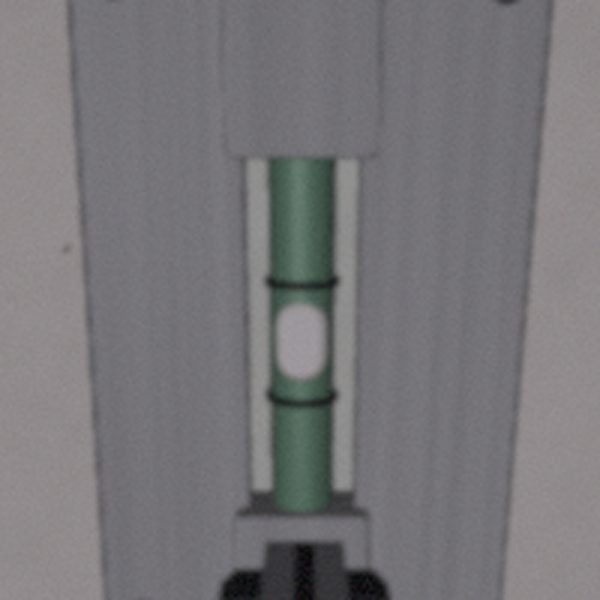

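The bubble spans rows 303–380, centred at 341 between the lines at 283 and 400, and so is within about 1 mm. The press is steady at about 10 N.

```bash
python3 -c "
from plant import robot
print(robot.sign_off())"
```

```text
the job is handed in; nothing more can be done
None
```

I handed the job in at about 27 s with the level lengthwise mid-table, the fingertips pressing it at about 10 N, the table seated on its foot, and the bubble centred between the lines to within about 1 mm; the sign-off call did not return a verdict.

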